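# Scoop nuts onto a rotary specimen stage and turn it once round for the camera microscope

## Task

Use the scoop to lift all three nuts from the narrow end of the white tray and tip them into the white dish on the rotary stage (do not take the nuts with the fingers), and stand the scoop back upright on the tray's floor. Then, with the nuts in the dish, turn the stage, which has an upright grip knob, clockwise (seen from above): its knob past the small steel stud once, then one full turn more, and leave the knob in line with the stud again. Do not bump the camera microscope beside the stage, and leave the bottles and the jar standing where they are.

Things in the scene. Friction and masses are not known exactly. Their poses are not given: they have to be found in the camera images.
- scoop: loose flat-bottomed aluminium scoop, 120 g, parked in the tray's wide end with its nose to the nuts. Origin: underside, mid-pan; the open nose points along its own -x. Pan floor 2 mm thick, 62 mm wide, from the nose edge x=-45 to x=44; side walls 22 mm high, 2 mm thick, from x=-28 back; back wall at x=42, 28 mm high
- handle (a point): grip point of the scoop's upright black handle plate, on its centre line, 52 mm behind the scoop's origin (+x) and 85 mm above its underside; the plate is 24 mm along the scoop's x, 12 mm thick along its y (grip it across y) and rises to 108 mm above the underside
- tray: fixed white tray, origin at the underside centre. Floor top at z=4 mm, walls 28 mm high, 3 mm thick. Narrow end (-x), where the nuts lie: 67 mm wide inside, side walls 42 mm high, from x=-111 to -30; there the floor ends at x=-85 in a chute wall rising outwards at 60 degrees from level to z=42. From x=10 to 125 (wide end, scoop's place) it is 93 mm wide inside
- nut0: loose brown nut, roundish, 25 mm in diameter and 25 mm long, 12 g; origin at its middle
- nut1: another such nut
- nut2: another such nut
- dish (a point): centre of the inner floor of the white dish fixed on the rotor, on the rotor's vertical axis, 44 mm above the table. Dish: 92 mm wide inside at the floor, 100 at the rim, 106 outside, rim 29 mm above this point. The black rotor disc under it (208 mm across, top 41 mm above the table) turns on a fixed white base plate 235 mm square
- knob (a point): middle of the upright, freely spinning aluminium grip knob on the rotor disc, 94 mm from the axis: 18 mm in diameter, from 47 to 103 mm above the table; this point is on its axis at 85 mm, the height to grip.
- stud (a point): top of the small fixed steel index stud (10 mm in diameter) on a corner of the white base plate, just outside the disc, 110 mm from the axis, 44 mm above the table
- rotor (a joint): angle of the rotor (rad), growing clockwise seen from above, counted over turns; 0 when the knob first comes in line with the stud, 6.283 after one full turn more. Starts between -1.1 and -0.25 (knob short of the stud); stops at -1.6 and 6.9. Light drag, stays where it is left.
- scope: fixed camera microscope on a stand beyond the stage; origin at the underside, its lens side along its own -x: base plate 100 by 130 mm and 18 mm high (x from -30 to 70), column 207 mm high at x=35, tilted tube of 38 mm that reaches out to about x=-27 at 120 to 150 mm height. Not to be bumped.
- bottle_a: loose amber dropper bottle with white cap, 34 mm wide, 96 mm high, origin at its underside; bystander
- bottle_b: loose amber dropper bottle with brass cap, 32 mm wide, 90 mm high, origin at its underside; bystander
- jar: loose small jar beside the tray, 46 mm wide, 55 mm high, origin at its underside; bystander

How it is judged:
By the outcome, as a careful person would: the job done as asked, in the order asked, and still so for the second after the job is handed in, with the robot touching nothing.
It also fails if it takes over 72 s, if anything falls off the work surface, if the arm or the gripper's body presses on something with over 40 N, if the wrist force passes 120 N, or if a joint passes its speed limit or range.

## Robot

A 6-joint arm with a two-finger parallel gripper is mounted at the origin on the work surface. World frame = base frame: x ahead of the robot, y to its left, z up, the work surface at z = 0. Lengths are in m, angles in rad, forces in N, time in s.
With the tool pointing down it reaches from about 0.3 to 0.775 m from the base axis. Payload 14.6 kg.
Tool frame: the origin (TCP) lies midway between the tips of the shut fingers; the grasp point (between the pads) lies 19 mm behind it (tcp_to_grasp is the distance from the TCP to the grasp point, in m); z points along the fingers, y is the line along which they close (so a half turn about z gives the same grasp; the last joint's range is limited). The gripper opens to 94 mm and grips with 3 to 60 N. Pads are 16 mm wide; open, the fingers measure 119 mm over their backs; the gripper's body (75 mm by 177 mm) begins 78 mm behind the grasp point.
Start: joints at [-1.235, 0.3, 1.521, -0, 1.321, -0.067], TCP at [0.216, -0.506, 0.205] pointing down, gripper open.
Joint ranges: [-3.03, 3.03], [-0.79, 2.21], [0.23, 2.52], [-1.04, 4.18], [0, 3.07], [-2.55, 2.55]. Speed limits (rad/s): [2.22, 2.22, 2.57, 3.14, 3.14, 3.14].

## Interface

Orientations are given as [roll, pitch, yaw] about the fixed x, y, z axes, in that order (R = Rz(yaw) Ry(pitch) Rx(roll)).
In Python, from station import * gives the robot as it stands.
- The arm moves only by the tool send_rows, never from a script. Its argument "motion" is a list of rows, each a list of 3 entries, a list of its own where there are three numbers: the shift along the tool's x, y, z in units of 0.03 m (1.0 is 0.03 m), then the turn, a rotation vector about the tool's x, y, z in units of 0.12 rad (1.0 is 0.12 rad), then the opening, from -1 (shut) to 1 (fully open). In form: [[[x, y, z], [rx, ry, rz], grip], ...]. A call has 1 to 12 rows; each row shifts and turns the commanded pose from where the row before left it, along the tool's axes as they then stand; what a row does not reach is not made up. A row lasts 1/10 s, in which the tool goes at most 50 mm and 8.59 degrees, less where a joint would pass 70% of its speed; a pose out of reach is approached as far as the arm can. A call with a number of a shift or a turn outside -1 to 1 is refused whole. A call with a gripper value outside its range is refused whole. The fingers move at their own pace and stop on an object; "squeeze" is the grip in N (left out, the last holds). Time passes only in rows, so rows that do not move let the fingers close. It gives the time, the measured TCP pose, the force, the opening and the grip force at its end, in the units of the state.
- get_obs(): the state, without advancing time (a new reading comes with each control period).
- camera(name): name is "side" or "top" or "wrist"; returns a dict with "pixels" (420x560x3 uint8, red, green, blue), "depth" (420x560 float32, m along the optical axis (not along the pixel's ray), 0 where there is no reading), "fx", "fy", "cx", "cy" (pixels), "rvec" (rotation vector, rad) and "tvec" (3), from world to camera coordinates, as OpenCV has them. Camera axes: x right, y down, z forward; pixel columns grow to the right and rows downward; lengths in m; the calibration is good to about 2 mm. The wrist camera is an equidistant fisheye: a pixel r from the principal point sees the ray r / f radians off the axis. A picture is of the moment at which its call begins.
- hand_in(): hands the job in; it is judged then, once.
The state is a dict: "time_s": time; "qpos": joint angles; "joint_vel": joint speeds; "tau": joint torques, N m; "ee_pos": TCP position; "eef_rot": TCP orientation; "force": force on the tool from outside, world axes, zero at the start; "moment": the same for the moment, N m; "grip_width": finger opening in m; "grip_force": force on a finger pad.
Only numpy, scipy, OpenCV 4.12 (cv2) and the standard library are available. Lean on these libraries where they do the work, as an engineer would, in place of code of your own. Each camera call takes 0.05 s, during which the arm holds its last target. There are 200 camera calls.

## Working session

There is one attempt and no reset: what is moved stays moved. The work goes in short steps, Python scripts to look and compute and a tool call to move; the robot and the scene stay as the last step left them, time stands still between calls to the robot, and variables do not carry over. Pictures are saved under pics/ and viewed, at most 10 in all, crops included, and the job is handed in when it is done.

Besides the shell and the picture viewer there is one more tool, called in YAML: its name, and indented under it one key for each argument. send_rows: Moves the arm, as the interface text tells. Its arguments: {"type":"object","properties":{"motion":{"type":"array"},"squeeze":{"type":"number"}},"required":["motion"]}

```bash
mkdir -p pics; ls
cat > h.py <<'E'
from station import *
import numpy as np, cv2
def cam(n):
    c=camera(n); c['R']=cv2.Rodrigues(np.array(c['rvec'],float))[0]; c['t']=np.array(c['tvec'],float).ravel(); return c
def w(c,u,v,d=None):
    u=int(round(u));v=int(round(v))
    d=c['depth'][v,u] if d is None else d
    p=np.array([(u-c['cx'])/c['fx']*d,(v-c['cy'])/c['fy']*d,d]); return c['R'].T@(p-c['t'])
def wz(c,u,v,z):
    r=c['R'].T@np.array([(u-c['cx'])/c['fx'],(v-c['cy'])/c['fy'],1]); o=-c['R'].T@c['t']
    return o+r*(z-o[2])/r[2]
E
python3 - <<'E'
from h import *
import pickle
for n in ['top','side']:
    c=cam(n); pickle.dump(c,open(n+'.pkl','wb'))
    cv2.imwrite(f'pics/{n}0.png',cv2.resize(c['pixels'][:,:,::-1],(800,600),interpolation=cv2.INTER_CUBIC))
    print(n,c['fx'],-c['R'].T@c['t'],c['R'].round(2).tolist())
print(get_obs())
E
```

```text
pics
top 388.13630742114765 [ 0.40939115 -0.01198668  0.82904374] [[-0.18, -0.98, 0.01], [-0.96, 0.17, -0.22], [0.21, -0.04, -0.98]]
side 437.3824398585284 [ 0.47013516 -0.66385812  0.87714857] [[0.98, -0.2, -0.01], [-0.16, -0.76, -0.63], [0.12, 0.62, -0.78]]
{'time_s': 0.1, 'qpos': array([-1.23455553e+00,  3.00390169e-01,  1.52149353e+00, -6.68114604e-06,
        1.32067837e+00, -6.65829124e-02]), 'joint_vel': array([-0.00121137, -0.00188967, -0.00123135, -0.00130294,  0.00072375,
       -0.00076522]), 'tau': array([ 6.24011627e-04, -5.32642436e+01, -3.53285766e+01,  7.09484727e-02,
        2.34511297e-02, -5.03121760e-05]), 'ee_pos': array([ 0.21554149, -0.5057674 ,  0.20496775]), 'eef_rot': array([-3.14062495e+00, -5.80417813e-05,  4.02825342e-01]), 'force': array([ 0.15736003, -0.45531232, -0.21812767]), 'moment': array([0.03927535, 0.00191908, 0.03676583]), 'grip_force': 0.0, 'grip_width': 0.09383751683914372}
```

View pics/top0.png

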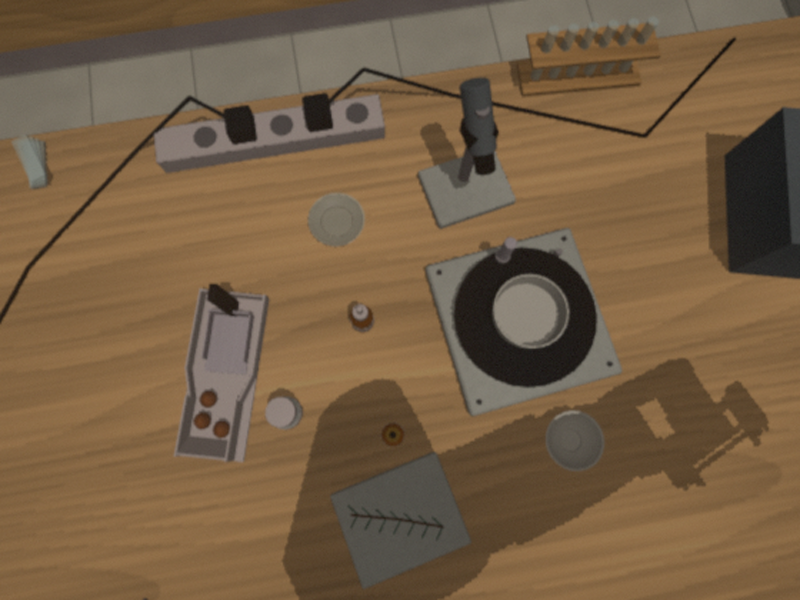

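View pics/side0.png

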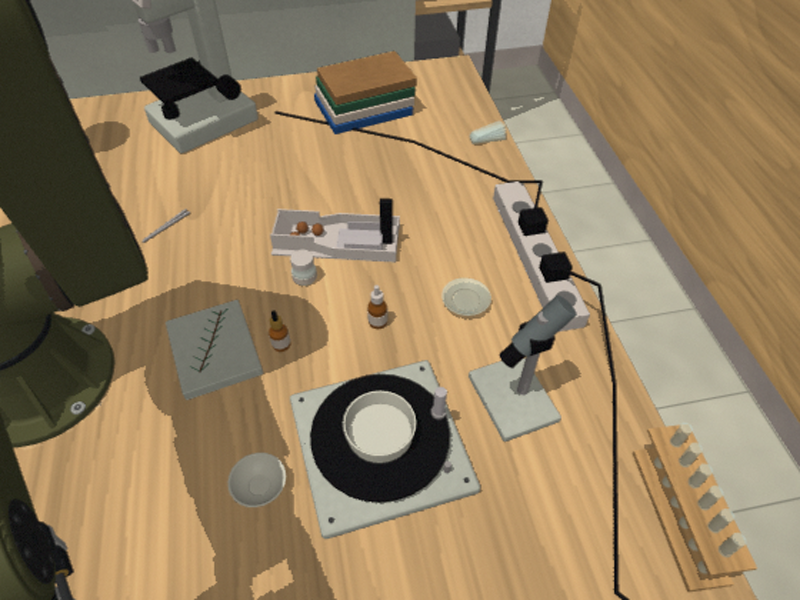

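The top view shows the tray on the left (nuts at about (208,398), (202,420) and (221,428), scoop handle at (222,298)). On the right are the stage (dish at (530,312), knob at (505,248), stud near (556,252)) and the scope above it at (475,160). I'll enlarge these next.

Run:
```python
import pickle,cv2,numpy as np
c=pickle.load(open('top.pkl','rb')); s=pickle.load(open('side.pkl','rb'))
a=c['pixels'][195:330,115:220,::-1]; b=c['pixels'][155:290,295:440,::-1]
def crop(im,k=3.2): return cv2.convertScaleAbs(cv2.resize(im,None,fx=k,fy=k,interpolation=cv2.INTER_CUBIC),alpha=1.5)
cv2.imwrite('pics/c1.png',crop(np.hstack([a,b])))
d=s['pixels'][135:200,180:290,::-1]
cv2.imwrite('pics/c2.png',crop(d,7))
from h import *
# nuts by depth/color; knob/handle by height
H,W=c['depth'].shape
for n,cc in (('top',c),('side',s)):
    v,u=np.mgrid[:H,:W]; D=cc['depth']
    P=np.stack([(u-cc['cx'])/cc['fx']*D,(v-cc['cy'])/cc['fy']*D,D],-1)
    X=(P-cc['t'])@cc['R']; np.save(n+'X.npy',X)
```

```text
(no output)
```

View pics/c1.png

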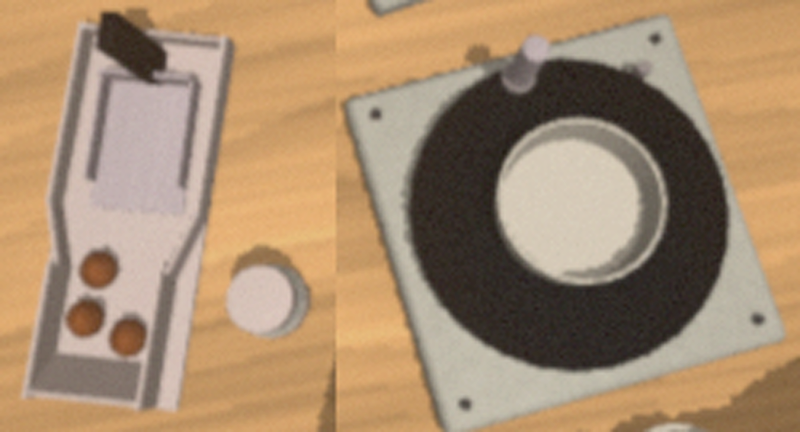

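View pics/c2.png

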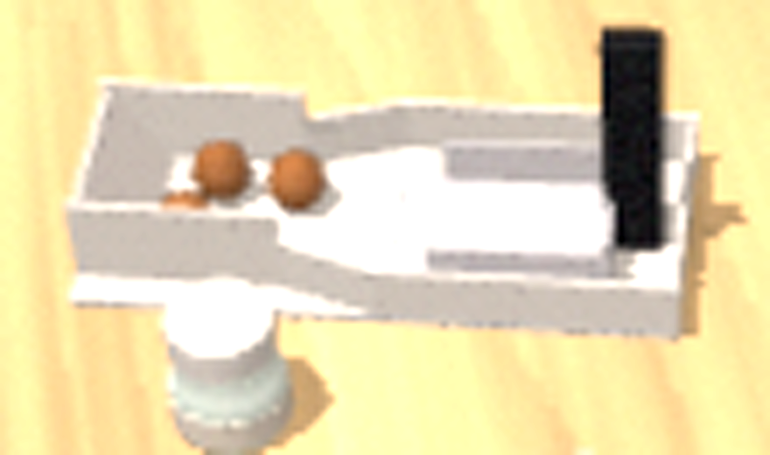

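The crops give me these corners:
- **Tray (top view):** wide rim (80,25) and (232,40), narrow rim (22,397).
- **Nuts (top view):** (98,269), (85,317) and (128,336).
- **Scoop (top view):** nose (90,210) to (183,213).
- **Stage (top view):** base corners (345,103), (665,15), (785,340) and (445,432), knob top (536,47), stud (640,68).

Next I fit the poses.

```bash
cat > fit.py <<'E'
from h import *
import pickle
from scipy.optimize import least_squares
c=pickle.load(open('top.pkl','rb')); s=pickle.load(open('side.pkl','rb'))
T=lambda u,v:(115+(u+.5)/3.2-.5,195+(v+.5)/3.2-.5)
G=lambda u,v:(295-105+(u+.5)/3.2-.5,155+(v+.5)/3.2-.5)
S=lambda u,v:(180+(u+.5)/7-.5,135+(v+.5)/7-.5)
V=lambda u,v:((u+.5)*.7-.5,(v+.5)*.7-.5)
def proj(cc,X):
    q=X@cc['R'].T+cc['t']; return np.stack([q[:,0]/q[:,2]*cc['fx']+cc['cx'],q[:,1]/q[:,2]*cc['fy']+cc['cy']],1)
def fit(corr,x0,z0=0):
    def res(p):
        r=[]
        for cc,uv,m in corr:
            m=np.array(m)/1000; co,si=np.cos(p[2]),np.sin(p[2])
            X=np.array([[p[0]+co*m[0]-si*m[1],p[1]+si*m[0]+co*m[1],m[2]+z0]])
            r.append(proj(cc,X)[0]-uv)
        return np.array(r).ravel()
    f=least_squares(res,x0,loss='soft_l1'); print(f.x.round(4)); print(res(f.x).reshape(-1,2).round(1).tolist()); return f.x
E
python3 - <<'E'
from fit import *
print('tray');tr=fit([(c,T(80,25),(128,49.5,28)),(c,T(232,40),(128,-49.5,28)),(c,T(22,397),(-111,36.5,42)),(c,T(177,408),(-111,-36.5,0)),
(s,S(697,118),(128,49.5,28)),(s,S(683,290),(128,-49.5,28)),(s,S(105,83),(-111,36.5,42)),(s,S(70,207),(-111,-36.5,42)),(s,S(278,212),(-30,-36.5,42)),(s,S(303,97),(-30,36.5,42))],[.36,.36,0])
print('scoop');sc=fit([(c,T(90,210),(-45,31,2)),(c,T(183,213),(-45,-31,2)),(c,T(92,182),(-28,31,22)),(c,T(183,188),(-28,-31,22)),(c,T(197,75),(44,-31,28)),(s,S(430,250),(-28,-31,22)),(s,S(445,147),(-28,31,22))],[.4,.35,0],.004)
for n,z in(('top',0),('side',0)):
    X=np.load(n+'X.npy'); m=(X[...,2]>.07)&(X[...,2]<.13)&(X[...,0]>.3)&(X[...,0]<.6)&(X[...,1]>.2)&(X[...,1]<.5)
    h=X[m];print('handle',n,m.sum(),h.mean(0).round(4),h[h[:,2]>.108].mean(0).round(4))
    m=(X[...,2]>.07)&(X[...,2]<.13)&(np.hypot(X[...,0]-.42,X[...,1]+.15)<.2); h=X[m]; 
    m2=h[h[:,2]>.1];print('knobish',m.sum(),np.median(h,0).round(4),len(m2),np.median(m2,0).round(4))
print('handle pred',sc[:2]+.052*np.array([np.cos(sc[2]),np.sin(sc[2])]))
for u,v in((98,269),(85,317),(128,336)):
    p=wz(c,*T(u,v),.0165); d=p[:2]-tr[:2]; co,si=np.cos(tr[2]),np.sin(tr[2]); print('nut',p.round(4),'tray',(co*d[0]+si*d[1]).round(4),(-si*d[0]+co*d[1]).round(4))
b=[wz(c,*G(*p),.03) for p in((345,103),(665,15),(785,340),(445,432))]
print('base',np.mean(b,0).round(4),[x.round(3).tolist() for x in b])
for z in (.03,.041): print('disc',wz(c,*G(570,214),z).round(4))
print('dish rim',wz(c,*G(582,201),.073).round(4),'knob top',wz(c,*G(536,47),.103).round(4),'side',wz(s,*V(440,392),.103).round(4))
print('stud',wz(c,*G(640,68),.044).round(4),'side',wz(s,*V(447,467),.044).round(4))
print('scope base',[wz(c,*V(*p),.018).round(3).tolist() for p in((418,178),(495,152),(514,200),(440,226))])
print('bottles',wz(c,*V(359,311),.096).round(3),wz(c,*V(393,434),.09).round(3),wz(c,*V(283,412),.055).round(3))
E
```

```text
tray
[ 0.5248  0.223  -0.2801]
[[-0.1, -1.1], [-1.5, -1.0], [-0.0, -0.6], [-5.6, -1.2], [-0.3, 0.5], [-1.0, 1.2], [-0.7, 0.6], [-0.9, 1.1], [-1.1, 2.0], [-0.5, 0.1]]
scoop
[ 0.5762  0.2047 -0.2631]
[[0.7, -0.9], [0.8, 0.7], [-1.8, -1.3], [-0.5, -0.6], [-0.6, 0.2], [-1.4, 1.5], [-1.1, 0.5]]
handle top 0 [nan nan nan] [nan nan nan]
knobish 309 [ 0.5244 -0.2219  0.0725] 0 [nan nan nan]
handle side 0 [nan nan nan] [nan nan nan]
knobish 335 [ 0.5219 -0.2048  0.0736] 0 [nan nan nan]
handle pred [0.62644498 0.19115018]
nut [0.4987 0.2434 0.0165] tray -0.0307 0.0123
nut [0.47   0.2547 0.0165] tray -0.0615 0.0152
nut [0.4533 0.2289 0.0165] tray -0.0703 -0.0141
base [ 0.533  -0.2257  0.03  ] [[0.634, -0.101, 0.03], [0.658, -0.328, 0.03], [0.429, -0.35, 0.03], [0.411, -0.123, 0.03]]
disc [ 0.534  -0.2327  0.03  ]
disc [ 0.5323 -0.2297  0.041 ]
dish rim [ 0.5341 -0.2301  0.073 ] knob top [ 0.6285 -0.2156  0.103 ] side [ 0.6281 -0.2146  0.103 ]
stud [ 0.6201 -0.2969  0.044 ] side [ 0.6196 -0.3027  0.044 ]
scope base [[0.784, -0.119, 0.018], [0.807, -0.248, 0.018], [0.721, -0.26, 0.018], [0.699, -0.138, 0.018]]
bottles [0.571 0.006 0.096] [ 0.403 -0.011  0.09 ] [0.458 0.132 0.055]<stdin>:7: RuntimeWarning: Mean of empty slice.
  ret = um.true_divide(
  return _methods._mean(a, axis=axis, dtype=dtype,
```

```bash
cat > mv.py <<'E'
from h import *
from scipy.spatial.transform import Rotation as Ro
def to(p,yaw=None,pos0=None,R0=None):
    """total shift (in units) in present tool axes, and yaw turn units"""
    o=get_obs(); R=Ro.from_euler('xyz',o['eef_rot']); d=R.inv().apply(np.array(p)-o['ee_pos'])/.03
    print('t',round(o['time_s'],2),'shift',d.round(2))
    if yaw is not None: print('rz units',round((o['eef_rot'][2]-yaw)/.12,2))
E
python3 - <<'E'
from fit import *
for n in('top','side'):
    X=np.load(n+'X.npy'); 
    for lo,hi in((.07,.105),(.106,.125)):
        m=(X[...,2]>lo)&(X[...,2]<hi)&(abs(X[...,0]-.626)<.05)&(abs(X[...,1]-.191)<.05)
        h=X[m];print(n,lo,len(h),h.mean(0).round(4) if len(h) else 0, np.ptp(h[:,:2],0).round(3) if len(h) else 0)
        if n=='side' and lo>.1: r=cv2.minAreaRect((h[:,:2]*1000).astype(np.float32)); print(r)
        if n=='top' and lo>.1: r=cv2.minAreaRect((h[:,:2]*1000).astype(np.float32)); print(r)
print(wz(s,*S(632,33),.112), [wz(s,*S(*p),.112).round(4).tolist() for p in((603,30),(662,30),(660,34))])
from mv import *
to([.626,.19,.205],-.27)
E
```

```text
top 0.07 86 [0.6227 0.1908 0.0874] [0.022 0.016]
top 0.106 85 [0.6254 0.1937 0.111 ] [0.024 0.016]
((626.172119140625, 194.4007110595703), (11.978433609008789, 23.306293487548828), 75.30205535888672)
side 0.07 89 [0.628  0.1899 0.0883] [0.021 0.011]
side 0.106 42 [0.6287 0.1922 0.1122] [0.023 0.015]
((628.7481079101562, 193.13180541992188), (12.187420845031738, 20.97966766357422), 78.67984771728516)
[0.62944919 0.19850901 0.112     ] [[0.6191, 0.2024, 0.112], [0.6408, 0.1979, 0.112], [0.6396, 0.1958, 0.112]]
t 0.1 shift [ 2.168e+01 -1.597e+01  2.000e-02]
rz units 5.61
```

send_rows:
  motion:
    - [[0.98,-0.73,0],[0,0,0],0]
    - [[0.98,-0.73,0],[0,0,0],0]
    - [[0.98,-0.73,0],[0,0,0],0]
    - [[0.98,-0.73,0],[0,0,0],0]
    - [[0.98,-0.73,0],[0,0,0],0]
    - [[0.98,-0.73,0],[0,0,0],0]
    - [[0.98,-0.73,0],[0,0,0],0]
    - [[0.98,-0.73,0],[0,0,0],0]
    - [[0.98,-0.73,0],[0,0,0],0]
    - [[0.98,-0.73,0],[0,0,0],0]
    - [[0.98,-0.73,0],[0,0,0],0]
    - [[0.98,-0.73,0],[0,0,0],0]

```text
time_s: 1.3
ee_pos: [0.4376, -0.1245, 0.2054]
eef_rot: [-3.142, 0.0, 0.403]
force: [0.6, -0.1, 0.3]
grip_width: 0.0465
grip_force: 0.0
```

send_rows:
  motion:
    - [[0.98,-0.73,0],[0,0,0],0]
    - [[0.98,-0.73,0],[0,0,0],0]
    - [[0.98,-0.73,0],[0,0,0],0]
    - [[0.98,-0.73,0],[0,0,0],0]
    - [[0.98,-0.73,0],[0,0,0],0]
    - [[0.98,-0.73,0],[0,0,0],0]
    - [[0,0,0],[0,0,1],0]
    - [[0,0,0],[0,0,1],0]
    - [[0,0,0],[0,0,1],0]
    - [[0,0,0],[0,0,1],0]
    - [[0,0,0],[0,0,1],0]
    - [[0,0,0],[0,0,0.5],0]

```text
time_s: 2.5
ee_pos: [0.5477, 0.0641, 0.2051]
eef_rot: [3.141, 0.001, -0.262]
force: [0.2, 0.7, 0.4]
grip_width: 0.0469
grip_force: 0.0
```

Run:
```python
from mv import *
o=get_obs(); print(o['ee_pos'],o['eef_rot'],o['qpos'].round(2))
to([.627,.1935,.07],-.266)
```

```text
[0.54774286 0.06413808 0.20511384] [ 3.14138574e+00  7.05460713e-04 -2.61805917e-01] [0.05 0.3  1.52 0.   1.32 1.88]
t 2.5 shift [ 1.44 -4.85  4.5 ]
rz units 0.03
```

send_rows:
  motion:
    - [[0.29,-0.97,0],[0,0,0],0]
    - [[0.29,-0.97,0],[0,0,0],0]
    - [[0.29,-0.97,0],[0,0,0],0]
    - [[0.29,-0.97,0],[0,0,0],0]
    - [[0.29,-0.97,0],[0,0,0],0]
    - [[0,0,0.9],[0,0,0],0]
    - [[0,0,0.9],[0,0,0],0]
    - [[0,0,0.9],[0,0,0],0]
    - [[0,0,0.9],[0,0,0],0]
    - [[0,0,0.9],[0,0,0],0]
    - [[0,0,0],[0,0,0],0]

```text
time_s: 3.6
ee_pos: [0.625, 0.1932, 0.0663]
eef_rot: [3.138, 0.006, -0.257]
force: [-0.5, -1.0, -0.1]
grip_width: 0.0468
grip_force: 0.0
```

Run:
```python
from mv import *
o=get_obs(); print(o['ee_pos'],o['eef_rot'])
c=cam('side'); cv2.imwrite('pics/s1.png',cv2.resize(c['pixels'][90:210,160:320,::-1],(800,600),interpolation=cv2.INTER_CUBIC))
```

```text
[0.62496844 0.19323531 0.06631129] [ 3.13826098  0.00611509 -0.2572699 ]
```

View pics/s1.png

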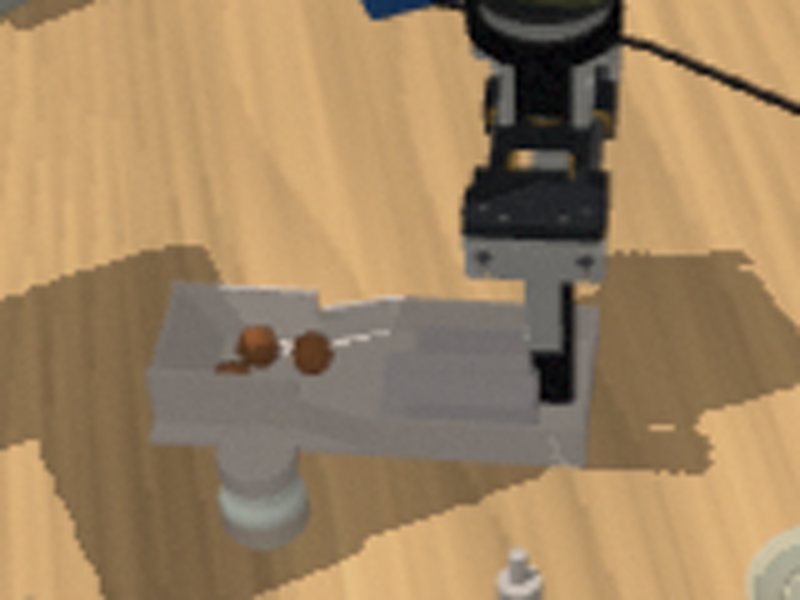

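The fingers straddle the handle plate at about (550,330), and the nuts are unmoved at (258,346), (312,352) and (232,368). I'll close the gripper.

send_rows:
  motion:
    - [[0,0,0],[0,0,0],-0.6]
    - [[0,0,0],[0,0,0],-1]
    - [[0,0,0],[0,0,0],-1]
    - [[0,0,0],[0,0,0],-1]
    - [[0,0,0],[0,0,0],-1]
    - [[0,0,0],[0,0,0],-1]
  squeeze: 60

```text
time_s: 4.25
ee_pos: [0.6271, 0.1938, 0.0706]
eef_rot: [-3.141, -0.0, -0.257]
force: [0.0, -0.3, 1.7]
grip_width: 0.0116
grip_force: 60.0
```

Run:
```python
from mv import *
o=get_obs(); print(o['ee_pos'],o['eef_rot'],o['force'])
tr=np.array([.5248,.223]);th=-.2801
from scipy.spatial.transform import Rotation as Ro
d=o['ee_pos'][:2]-tr; r=np.array([[np.cos(th),np.sin(th)],[-np.sin(th),np.cos(th)]])@d
print('handle in tray frame mm',r*1000,'yaw rel',o['eef_rot'][2]-th)
```

```text
[0.6270595  0.19378367 0.07064368] [-3.14147715e+00 -2.48759922e-04 -2.57218616e-01] [ 0.0048094  -0.28098695  1.68488939]
handle in tray frame mm [106.35113024   0.19211455] yaw rel 0.022881383664689725
```

Run:
```python
import numpy as np
tr=np.array([.5248,.223]);th=-.2801
R=np.array([[np.cos(th),np.sin(th)],[-np.sin(th),np.cos(th)]])
for n in('top','side'):
    X=np.load(n+'X.npy').reshape(-1,3); L=(X[:,:2]-tr)@R.T
    for nm,xr,zr in(('narrow',(-.1,-.035),(.038,.046)),('wide',(.02,.12),(.0245,.032))):
        for sg in(1,-1):
            yc=.035 if nm=='narrow' else .048
            m=(L[:,0]>xr[0])&(L[:,0]<xr[1])&(abs(sg*L[:,1]-yc)<.01)&(X[:,2]>zr[0])&(X[:,2]<zr[1])
            l=L[m]; p=np.polyfit(l[:,0],l[:,1],1) if m.sum()>5 else 0
            print(n,nm,sg,m.sum(),'slope',p[0].round(4),'y at mid',np.polyval(p,np.mean(xr)).round(4))
    m=(abs(L[:,0]-.127)<.01)&(abs(L[:,1])<.04)&(X[:,2]>.0245)&(X[:,2]<.032); print('end x',L[m,0].mean(),m.sum())
    m=(abs(L[:,0]+.11)<.012)&(abs(L[:,1])<.03)&(X[:,2]>.036)&(X[:,2]<.046); print('chute x',L[m,0].mean(),X[m,2].mean(),m.sum())
    m=(abs(L[:,0]+.01)<.012)&(abs(L[:,1])<.03)&(X[:,2]<.03); print('floor z',np.median(X[m,2]))
```

```text
top narrow 1 71 slope 0.0005 y at mid 0.0357
top narrow -1 71 slope 0.004 y at mid -0.0342
top wide 1 93 slope 0.0019 y at mid 0.0488
top wide -1 84 slope 0.0005 y at mid -0.047
end x 0.12443089671926855 42
chute x -0.10835670812004318 0.03938441644246856 117
floor z 0.0036709099328336814
side narrow 1 47 slope -0.0115 y at mid 0.0369
side narrow -1 53 slope -0.0103 y at mid -0.0333
side wide 1 61 slope 0.0087 y at mid 0.0499
side wide -1 76 slope -0.0036 y at mid -0.0461
end x 0.12699543845052869 27
chute x -0.10503236761513142 0.040659643392865014 53
floor z 0.0058685343436855955
```

send_rows:
  motion:
    - [[0,-0.03,0],[0,0,0.19],-1]
    - [[-0.2,0,0],[0,0,0],-1]
    - [[-0.27,0,0],[0,0,0],-1]
    - [[-0.27,0,0],[0,0,0],-1]
    - [[-0.27,0,0],[0,0,0],-1]
    - [[-0.27,0,0],[0,0,0],-1]
    - [[-0.27,0,0],[0,0,0],-1]
    - [[-0.27,0,0],[0,0,0],-1]
    - [[-0.27,0,0],[0,0,0],-1]
    - [[-0.27,0,0],[0,0,0],-1]
    - [[-0.27,0,0],[0,0,0],-1]
    - [[-0.27,0,0],[0,0,0],-1]

```text
time_s: 5.45
ee_pos: [0.5432, 0.2189, 0.0707]
eef_rot: [-3.141, -0.001, -0.28]
force: [5.4, -0.6, 4.8]
grip_width: 0.0119
grip_force: 60.0
```

```bash
cat > tf.py <<'E'
from mv import *
def tf():
    o=get_obs(); tr=np.array([.5248,.223]);th=-.2801
    R=np.array([[np.cos(th),np.sin(th)],[-np.sin(th),np.cos(th)]]); print('t',o['time_s'],'tray',(R@(o['ee_pos'][:2]-tr)*1000).round(1),'z',o['ee_pos'][2].round(4),'rel',o['eef_rot'].round(3),'F tray',(R@o['force'][:2]).round(1),o['force'][2].round(1),'M',o['moment'].round(2))
E
python3 - <<'E'
from tf import *
tf()
c=cam('side'); cv2.imwrite('pics/s2.png',cv2.resize(c['pixels'][90:210,160:320,::-1],(800,600),interpolation=cv2.INTER_CUBIC))
E
```

```text
t 5.45 tray [18.8  1.1] z 0.0707 rel [-3.141e+00 -1.000e-03 -2.800e-01] F tray [5.3 0.9] 4.8 M [-0.24 -0.67  0.03]
```

View pics/s2.png

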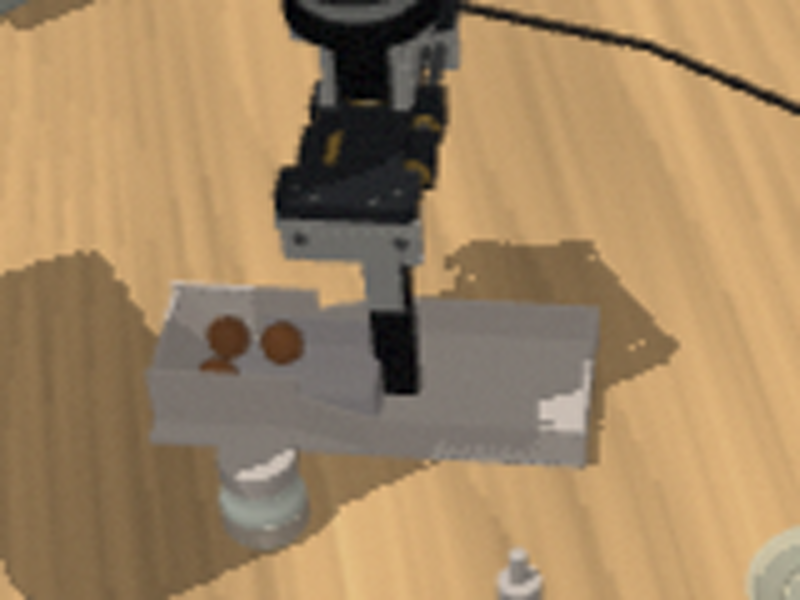

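Nuts are gathered against the chute at (228,338), (282,342) and (218,366), with one already on the pan. Next is the final push, then rolling the nose up along the chute.

send_rows:
  motion:
    - [[-0.1,0,0],[0,0,0],-1]
    - [[-0.1,0,0],[0,0,0],-1]
    - [[0,0,-0.03],[0,-0.4,0],-1]
    - [[0,0,-0.03],[0,-0.5,0],-1]
    - [[0,0,-0.03],[0,-0.5,0],-1]
    - [[0,0,-0.02],[0,-0.5,0],-1]
    - [[0,0,-0.02],[0,-0.5,0],-1]
    - [[0,0,-0.02],[0,-0.5,0],-1]
    - [[0,0,-0.02],[0,-0.5,0],-1]
    - [[0,0,0],[0,0,0],-1]

```text
time_s: 6.5
ee_pos: [0.5379, 0.2197, 0.0738]
eef_rot: [3.14, 0.412, -0.282]
force: [0.5, -0.4, -0.4]
grip_width: 0.0118
grip_force: 60.0
```

Run:
```python
from tf import *
tf()
a=cam('side')['pixels'][110:200,180:290,::-1]; b=cam('top')['pixels'][240:330,110:220,::-1]
cv2.imwrite('pics/s3.png',cv2.resize(np.hstack([a,b]),(792,324),interpolation=cv2.INTER_CUBIC))
```

```text
t 6.5 tray [13.5  0.5] z 0.0738 rel [ 3.14   0.412 -0.282] F tray [ 0.6 -0.3] -0.4 M [-0.02 -0.37 -0.02]
```

View pics/s3.png

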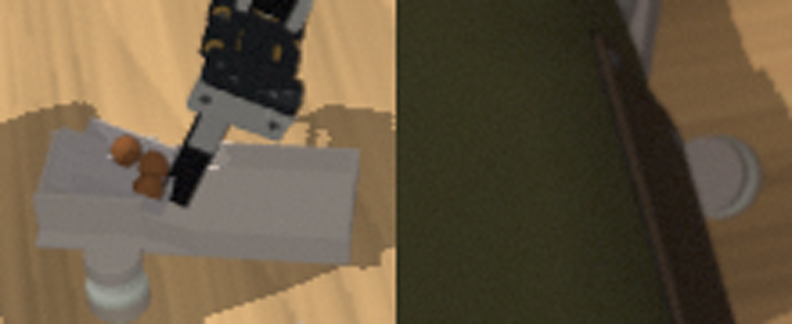

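All three nuts are in the scoop: two at the back, at (152,162) and (148,186), and one further forward at (125,150). I'll lift gently, then check numerically.

send_rows:
  motion:
    - [[-0.04,0,-0.09],[0,-0.2,0],-1]
    - [[-0.08,0,-0.18],[0,0,0],-1]
    - [[-0.12,0,-0.27],[0,0,0],-1]
    - [[-0.16,0,-0.36],[0,0,0],-1]
    - [[-0.16,0,-0.36],[0,0,0],-1]
    - [[-0.16,0,-0.36],[0,0,0],-1]
    - [[-0.16,0,-0.36],[0,0,0],-1]
    - [[-0.08,0,-0.18],[0,0,0],-1]
    - [[0,0,0],[0,0,0],-1]

```text
time_s: 7.5
ee_pos: [0.5398, 0.2199, 0.1474]
eef_rot: [-3.141, 0.431, -0.28]
force: [0.0, 0.1, -1.5]
grip_width: 0.0116
grip_force: 60.0
```

```bash
cat > nuts.py <<'E'
from mv import *
def nuts(cn='side',zmin=-.01):
    c=cam(cn); p=c['pixels'].astype(int); D=c['depth']; r,g,b=p[...,0],p[...,1],p[...,2]
    v,u=np.mgrid[:420,:560]
    X=(np.stack([(u-c['cx'])/c['fx']*D,(v-c['cy'])/c['fy']*D,D],-1)-c['t'])@c['R']
    hsv=cv2.cvtColor(c['pixels'],cv2.COLOR_RGB2HSV)
    m=(hsv[...,0]<14)&(hsv[...,1]>140)&(hsv[...,2]>50)&(X[...,0]>.3)&(X[...,0]<.72)&(D>0)
    n,l,s,ce=cv2.connectedComponentsWithStats(m.astype(np.uint8))
    o=get_obs(); R=Ro.from_euler('xyz',o['eef_rot'])
    for i in range(1,n):
        if s[i,4]>8:
            q=X[l==i].mean(0); k=R.inv().apply(q-o['ee_pos'])*1000
            print('px',ce[i].round(),s[i,4],'world',q.round(3),'tool frame mm',k.round(0))
E
python3 - <<'E'
from nuts import *
from tf import tf
tf(); nuts()
E
```

```text
t 7.5 tray [15.2  1.2] z 0.1474 rel [-3.141  0.431 -0.28 ] F tray [-0.   0.1] -1.5 M [-0.07 -0.34  0.01]
px [217. 134.] 132 world [0.495 0.235 0.121] tool frame mm [-32.  -2.  43.]
```

```bash
cat > plan.py <<'E'
from mv import *
def Rt(yaw,phi): return Ro.from_euler('xyz',[np.pi,0,yaw])*Ro.from_rotvec([0,phi,0])
def plan(wps,cur=None,compact=True,dec=2):
    """wps: (pos,R,nrows,mode) mode 'lin' world-straight or 'screw'"""
    o=get_obs(); p=np.array(o['ee_pos']); R=Ro.from_euler('xyz',o['eef_rot'])
    if cur: p,R=np.array(cur[0]),cur[1]
    for P,Q,n in wps:
        rv=(R.inv()*Q).as_rotvec(); p0=p.copy();R0=R
        print('->',np.round(P,3),n)
        for k in range(1,n+1):
            tp=p0+(np.array(P)-p0)*k/n; tR=R0*Ro.from_rotvec(rv*k/n)
            d=(R.inv().apply(tp-p)/.03).round(dec); r=((R.inv()*tR).as_rotvec()/.12).round(dec)
            p=p+R.apply(d*.03); R=R*Ro.from_rotvec(r*.12)
            print(f'[[{d[0]:g},{d[1]:g},{d[2]:g}],[{r[0]:g},{r[1]:g},{r[2]:g}],-1],')
    print('end',p.round(4),R.as_euler('xyz').round(3))
E
python3 - <<'E'
from plan import *
o=get_obs();R=Ro.from_euler('xyz',o['eef_rot'])
plan([([.54,.22,.2],R,2),([.511,-.104,.2],Rt(1.75,-.43),18)])
E
```

```text
-> [0.54 0.22 0.2 ] 2
[[-0.37,-0,-0.81],[0,0,0],-1],
[[-0.36,-0.01,-0.82],[0,0,0],-1],
-> [ 0.511 -0.104  0.2  ] 18
[[0.1,0.59,-0.05],[-0.39,0,-0.85],-1],
[[0.05,0.6,-0.02],[-0.4,0,-0.86],-1],
[[-0.02,0.6,0.01],[-0.39,0,-0.85],-1],
[[-0.08,0.6,0.04],[-0.39,0,-0.86],-1],
[[-0.15,0.58,0.06],[-0.39,0,-0.85],-1],
[[-0.2,0.56,0.1],[-0.4,0,-0.85],-1],
[[-0.25,0.54,0.11],[-0.39,0,-0.86],-1],
[[-0.31,0.49,0.15],[-0.39,0,-0.85],-1],
[[-0.36,0.46,0.16],[-0.39,0,-0.85],-1],
[[-0.4,0.41,0.18],[-0.4,0,-0.86],-1],
[[-0.44,0.35,0.21],[-0.39,0,-0.85],-1],
[[-0.48,0.3,0.22],[-0.39,0.01,-0.86],-1],
[[-0.5,0.24,0.23],[-0.4,-0,-0.85],-1],
[[-0.52,0.18,0.24],[-0.39,-0,-0.85],-1],
[[-0.54,0.11,0.24],[-0.39,-0,-0.86],-1],
[[-0.55,0.04,0.25],[-0.39,-0,-0.85],-1],
[[-0.54,-0.03,0.26],[-0.39,-0,-0.86],-1],
[[-0.55,-0.09,0.24],[-0.4,-0,-0.85],-1],
end [ 0.511  -0.1041  0.2002] [3.141 0.43  1.75 ]
```

send_rows:
  motion:
    - [[-0.37,0,-0.81],[0,0,0],-1]
    - [[-0.36,-0.01,-0.82],[0,0,0],-1]
    - [[0.1,0.59,-0.05],[-0.39,0,-0.85],-1]
    - [[0.05,0.6,-0.02],[-0.4,0,-0.86],-1]
    - [[-0.02,0.6,0.01],[-0.39,0,-0.85],-1]
    - [[-0.08,0.6,0.04],[-0.39,0,-0.86],-1]
    - [[-0.15,0.58,0.06],[-0.39,0,-0.85],-1]
    - [[-0.2,0.56,0.1],[-0.4,0,-0.85],-1]
    - [[-0.25,0.54,0.11],[-0.39,0,-0.86],-1]
    - [[-0.31,0.49,0.15],[-0.39,0,-0.85],-1]

```text
time_s: 8.55
ee_pos: [0.5268, 0.0753, 0.1991]
eef_rot: [-3.14, 0.433, 0.628]
force: [-0.2, 0.9, -1.6]
grip_width: 0.0116
grip_force: 60.0
```

send_rows:
  motion:
    - [[-0.36,0.46,0.16],[-0.39,0,-0.85],-1]
    - [[-0.4,0.41,0.18],[-0.4,0,-0.86],-1]
    - [[-0.44,0.35,0.21],[-0.39,0,-0.85],-1]
    - [[-0.48,0.3,0.22],[-0.39,0.01,-0.86],-1]
    - [[-0.5,0.24,0.23],[-0.4,0,-0.85],-1]
    - [[-0.52,0.18,0.24],[-0.39,0,-0.85],-1]
    - [[-0.54,0.11,0.24],[-0.39,0,-0.86],-1]
    - [[-0.55,0.04,0.25],[-0.39,0,-0.85],-1]
    - [[-0.54,-0.03,0.26],[-0.39,0,-0.86],-1]
    - [[-0.55,-0.09,0.24],[-0.4,0,-0.85],-1]
    - [[0,0,0],[0,0,0],-1]

```text
time_s: 9.65
ee_pos: [0.5099, -0.1054, 0.1997]
eef_rot: [-3.141, 0.429, 1.752]
force: [0.7, 0.8, -1.8]
grip_width: 0.0118
grip_force: 60.0
```

Run:
```python
from plan import *
from nuts import nuts
o=get_obs(); print(o['time_s'],o['ee_pos'],o['eef_rot'],o['qpos'].round(2),o['force'])
nuts(); nuts('top')
c=cam('side'); cv2.imwrite('pics/s4.png',cv2.resize(c['pixels'][120:380,180:460,::-1],None,fx=2.3,fy=2.3,interpolation=cv2.INTER_CUBIC))
Y=1.75
plan([([.5135,-.1169,.153],Rt(Y,0),5),([.5178,-.1405,.169],Rt(Y,.3),5),([.5233,-.171,.176],Rt(Y,.6),5),([.5284,-.1988,.183],Rt(Y,.85),4)])
```

```text
9.65 [ 0.50992819 -0.10541126  0.19966992] [-3.14051015  0.42945343  1.75162579] [-0.06  0.19  1.73 -0.46  1.15 -0.07] [ 0.66968331  0.80491529 -1.78708254]
px [255. 237.] 93 world [ 0.531 -0.149  0.169] tool frame mm [-30.  13.  47.]
px [242. 245.] 160 world [ 0.504 -0.167  0.178] tool frame mm [-46. -17.  45.]
px [337. 217.] 105 world [ 0.53  -0.143  0.171] tool frame mm [-26.  12.  44.]
px [349. 230.] 222 world [ 0.502 -0.158  0.176] tool frame mm [-37. -18.  43.]
-> [ 0.514 -0.117  0.153] 5
[[0.05,0,0.32],[-0,0.72,-0],-1],
[[0.02,0,0.32],[-0,0.71,-0.01],-1],
[[-0.01,0,0.33],[-0,0.72,-0],-1],
[[-0.03,0.01,0.32],[-0,0.71,-0],-1],
[[-0.07,-0,0.32],[-0.01,0.72,-0.01],-1],
-> [ 0.518 -0.14   0.169] 5
[[-0.16,-0,-0.11],[0,0.5,0],-1],
[[-0.15,-0,-0.11],[0,0.5,0],-1],
[[-0.15,-0,-0.13],[0,0.5,0],-1],
[[-0.14,-0,-0.13],[0,0.5,0],-1],
[[-0.12,-0,-0.14],[0,0.5,0],-1],
-> [ 0.523 -0.171  0.176] 5
[[-0.18,-0,-0.11],[0,0.5,0],-1],
[[-0.18,-0,-0.11],[0,0.5,0],-1],
[[-0.17,-0,-0.13],[0,0.5,0],-1],
[[-0.16,-0,-0.14],[0,0.5,0],-1],
[[-0.16,-0,-0.15],[0,0.5,0],-1],
-> [ 0.528 -0.199  0.183] 4
[[-0.16,-0,-0.18],[0,0.52,0],-1],
[[-0.15,-0,-0.19],[0,0.52,0],-1],
[[-0.14,-0,-0.2],[0,0.52,0],-1],
[[-0.12,-0,-0.21],[0,0.52,0],-1],
end [ 0.5284 -0.1988  0.1831] [ 3.141 -0.85   1.751]
```

View pics/s4.png

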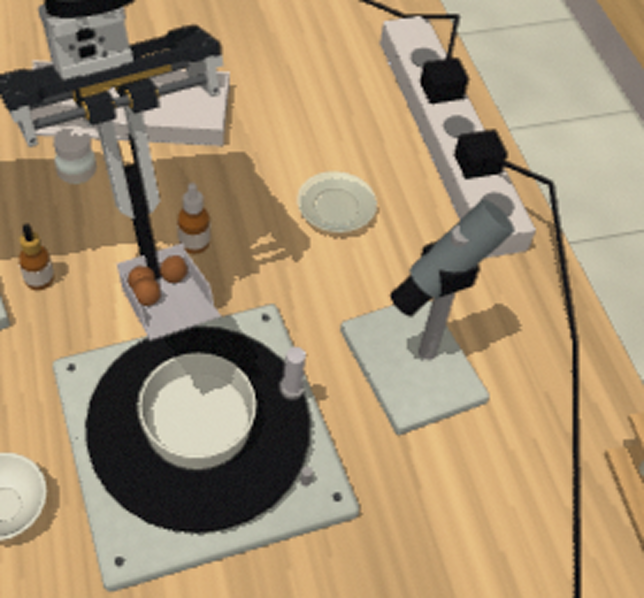

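Three nuts sit in the scoop at (140,278), (148,292) and (175,268), the dish ahead is at (197,410), and the knob and scope are clear. Pouring.

send_rows:
  motion:
    - [[0.05,0,0.32],[0,0.72,0],-1]
    - [[0.02,0,0.32],[0,0.71,0],-1]
    - [[-0.01,0,0.33],[0,0.72,0],-1]
    - [[-0.03,0,0.32],[0,0.71,0],-1]
    - [[-0.07,0,0.32],[0,0.72,0],-1]
    - [[-0.16,0,-0.11],[0,0.5,0],-1]
    - [[-0.15,0,-0.11],[0,0.5,0],-1]
    - [[-0.15,0,-0.13],[0,0.5,0],-1]
    - [[-0.14,0,-0.13],[0,0.5,0],-1]
    - [[-0.12,0,-0.14],[0,0.5,0],-1]

```text
time_s: 10.8
ee_pos: [0.518, -0.1402, 0.1691]
eef_rot: [-3.14, -0.303, 1.749]
force: [0.7, 0.6, -1.2]
grip_width: 0.0118
grip_force: 60.0
```

send_rows:
  motion:
    - [[-0.18,0,-0.11],[0,0.5,0],-1]
    - [[-0.18,0,-0.11],[0,0.5,0],-1]
    - [[-0.17,0,-0.13],[0,0.5,0],-1]
    - [[-0.16,0,-0.14],[0,0.5,0],-1]
    - [[-0.16,0,-0.15],[0,0.5,0],-1]
    - [[-0.16,0,-0.18],[0,0.52,0],-1]
    - [[-0.15,0,-0.19],[0,0.52,0],-1]
    - [[0,0,0],[0,0,0],-1]
    - [[0,0,0],[0,0,0],-1]
    - [[0,0,0],[0,0,0],-1]
    - [[0,0,0],[0,0,0],-1]
    - [[0,0,0],[0,0,0],-1]

```text
time_s: 12.0
ee_pos: [0.5258, -0.1849, 0.1802]
eef_rot: [3.141, -0.724, 1.751]
force: [0.3, -0.3, -1.3]
grip_width: 0.0124
grip_force: 60.0
```

Run:
```python
from plan import *
from nuts import nuts
o=get_obs(); print(o['time_s'],o['ee_pos'],o['eef_rot'],o['qpos'].round(2),o['force'])
nuts(); nuts('top')
```

```text
12.0 [ 0.52581179 -0.18488528  0.1802234 ] [ 3.14116544 -0.72382379  1.75105784] [-0.63  0.64  1.26  0.49  1.79 -0.84] [ 0.27667642 -0.33487572 -1.31817176]
px [249. 302.] 80 world [ 0.502 -0.232  0.066] tool frame mm [-107.  -32.   58.]
px [269. 312.] 78 world [ 0.538 -0.263  0.066] tool frame mm [-135.   -2.   33.]
px [386. 217.] 21 world [ 0.531 -0.261  0.065] tool frame mm [-133.   -9.   37.]
px [375. 236.] 43 world [ 0.498 -0.229  0.067] tool frame mm [-104.  -36.   59.]
```

send_rows:
  motion:
    - [[0.33,0,-0.37],[0,0,0],-1]
    - [[0.44,0,-0.5],[0,0,0],-1]
    - [[0.44,0,-0.5],[0,0,0],-1]
    - [[0.22,0,-0.25],[0,0,0],-1]

```text
time_s: 12.5
ee_pos: [0.526, -0.1856, 0.2473]
eef_rot: [3.139, -0.722, 1.752]
force: [-0.5, -1.0, -1.2]
grip_width: 0.0118
grip_force: 60.0
```

Run:
```python
from plan import *
from nuts import nuts
o=get_obs(); print(o['time_s'],o['ee_pos'],o['eef_rot'],o['force'])
nuts(); nuts('top')
a=cam('side')['pixels'][190:330,190:330,::-1]; b=cam('top')['pixels'][130:270,300:440,::-1]
cv2.imwrite('pics/s5.png',cv2.resize(np.hstack([a,b]),(800,400),interpolation=cv2.INTER_CUBIC))
```

```text
12.5 [ 0.52600649 -0.18561582  0.24733972] [ 3.1386438  -0.72249959  1.75220242] [-0.53701935 -0.98694819 -1.15573652]
px [249. 302.] 76 world [ 0.501 -0.233  0.066] tool frame mm [-152.  -33.  109.]
px [273. 307.] 162 world [ 0.547 -0.254  0.065] tool frame mm [-174.    8.   90.]
px [385. 215.] 54 world [ 0.535 -0.26   0.065] tool frame mm [-176.   -5.   87.]
px [373. 235.] 61 world [ 0.499 -0.227  0.066] tool frame mm [-146.  -34.  111.]
px [280. 301.] 9 world [ 0.406 -0.023  0.041] tool frame mm [  1. -89. 274.]
```

All three nuts are in the dish (one separate, two merged into a 162 px cluster). Now the scoop goes back.

Run:
```python
from plan import *
plan([([.51,-.07,.215],Rt(1.75,0),6),([.621,.196,.20],Rt(-.28,0),17),([.621,.196,.085],Rt(-.28,0),6)])
```

```text
-> [ 0.51  -0.07   0.215] 6
[[0.38,0.03,0.55],[-0,-1.01,-0],-1],
[[0.44,0.03,0.5],[-0,-1,-0],-1],
[[0.49,0.03,0.45],[-0,-1.01,0],-1],
[[0.55,0.03,0.38],[-0,-1.01,0],-1],
[[0.59,0.03,0.31],[-0,-1,0],-1],
[[0.62,0.02,0.24],[-0,-1.01,0],-1],
-> [0.621 0.196 0.2  ] 17
[[0.47,0.31,0.03],[-0,0,1],-1],
[[0.51,0.25,0.03],[-0,0,0.99],-1],
[[0.53,0.18,0.03],[-0,0,1],-1],
[[0.56,0.12,0.03],[-0,0,0.99],-1],
[[0.56,0.06,0.03],[-0,0,1],-1],
[[0.56,-0.01,0.03],[-0,0,0.99],-1],
[[0.56,-0.08,0.03],[-0,0,1],-1],
[[0.55,-0.15,0.02],[-0,0,0.99],-1],
[[0.52,-0.21,0.03],[-0,0,1],-1],
[[0.5,-0.27,0.03],[-0,0,0.99],-1],
[[0.46,-0.33,0.03],[-0,0,1],-1],
[[0.42,-0.38,0.03],[-0,0,0.99],-1],
[[0.37,-0.43,0.03],[-0,0,1],-1],
[[0.31,-0.47,0.03],[-0,0,0.99],-1],
[[0.26,-0.5,0.03],[-0,0,1],-1],
[[0.2,-0.53,0.03],[-0,0,0.99],-1],
[[0.13,-0.55,0.03],[-0,0,1],-1],
-> [0.621 0.196 0.085] 6
[[0,0,0.64],[-0,0,-0],-1],
[[0,0,0.64],[-0,0,-0],-1],
[[0,0,0.64],[-0,0,-0],-1],
[[0,0,0.63],[-0,0,-0],-1],
[[0,0,0.64],[-0,0,-0],-1],
[[0,0,0.64],[-0,0,-0],-1],
end [0.621  0.196  0.0851] [-3.142  0.    -0.28 ]
```

send_rows:
  motion:
    - [[0.38,0.03,0.55],[0,-1,0],-1]
    - [[0.44,0.03,0.5],[0,-1,0],-1]
    - [[0.49,0.03,0.45],[0,-1,0],-1]
    - [[0.55,0.03,0.38],[0,-1,0],-1]
    - [[0.59,0.03,0.31],[0,-1,0],-1]
    - [[0.62,0.02,0.24],[0,-1,0],-1]
    - [[0.47,0.31,0.03],[0,0,1],-1]
    - [[0.51,0.25,0.03],[0,0,0.99],-1]
    - [[0.53,0.18,0.03],[0,0,1],-1]
    - [[0.56,0.12,0.03],[0,0,0.99],-1]
    - [[0.56,0.06,0.03],[0,0,1],-1]
    - [[0.56,-0.01,0.03],[0,0,0.99],-1]

```text
time_s: 13.9
ee_pos: [0.549, 0.0245, 0.2095]
eef_rot: [-3.137, -0.003, 1.029]
force: [1.1, -0.5, -0.7]
grip_width: 0.0118
grip_force: 60.0
```

send_rows:
  motion:
    - [[0.56,-0.08,0.03],[0,0,1],-1]
    - [[0.55,-0.15,0.02],[0,0,0.99],-1]
    - [[0.52,-0.21,0.03],[0,0,1],-1]
    - [[0.5,-0.27,0.03],[0,0,0.99],-1]
    - [[0.46,-0.33,0.03],[0,0,1],-1]
    - [[0.42,-0.38,0.03],[0,0,0.99],-1]
    - [[0.37,-0.43,0.03],[0,0,1],-1]
    - [[0.31,-0.47,0.03],[0,0,0.99],-1]
    - [[0.26,-0.5,0.03],[0,0,1],-1]
    - [[0.2,-0.53,0.03],[0,0,0.99],-1]
    - [[0.13,-0.55,0.03],[0,0,1],-1]
    - [[0,0,0],[0,0,0],-1]

```text
time_s: 15.1
ee_pos: [0.6208, 0.1974, 0.2]
eef_rot: [-3.138, 0.004, -0.281]
force: [-0.9, 1.1, -0.5]
grip_width: 0.0115
grip_force: 60.0
```

Run:
```python
from plan import *
from tf import tf
tf(); plan([([.621,.196,.10],Rt(-.28,0),3)])
```

```text
t 15.1 tray [99.3  1.9] z 0.2 rel [-3.138  0.004 -0.281] F tray [-1.1  0.8] -0.5 M [ 0.03 -0.02  0.01]
-> [0.621 0.196 0.1  ] 3
[[0.01,0.02,1.11],[-0.01,0.01,-0],-1],
[[0.01,0.01,1.11],[-0.01,0.01,-0.01],-1],
[[0.01,0.02,1.11],[-0.01,0.02,0],-1],
end [0.621  0.196  0.1001] [ 3.141 -0.    -0.28 ]
```

send_rows:
  motion:
    - [[0,0.03,0.62],[0,0,0],-1]
    - [[0,0,0.62],[0,0,0],-1]
    - [[0,0,0.62],[0,0,0],-1]
    - [[0,0,0.62],[0,0,0],-1]
    - [[0,0,0.62],[0,0,0],-1]
    - [[0,0,0.55],[0,0,0],-1]
    - [[0,0,0.2],[0,0,0],-1]
    - [[0,0,0.15],[0,0,0],-1]
    - [[0,0,0.15],[0,0,0],-1]
    - [[0,0,0],[0,0,0],-1]

```text
time_s: 16.1
ee_pos: [0.6207, 0.1957, 0.0772]
eef_rot: [-3.137, 0.002, -0.28]
force: [-0.5, -0.4, 0.1]
grip_width: 0.0114
grip_force: 60.0
```

send_rows:
  motion:
    - [[0,0,0.05],[0,0,0],-1]
    - [[0,0,0.05],[0,0,0],-1]
    - [[0,0,0],[0,0,0],-1]

```text
time_s: 16.4
ee_pos: [0.6207, 0.1958, 0.0743]
eef_rot: [-3.137, 0.002, -0.28]
force: [0.4, 0.0, -1.6]
grip_width: 0.0116
grip_force: 60.0
```

Run:
```python
from fit import *
from tf import tf
tf()
c=cam('side');D=c['depth'];v,u=np.mgrid[:420,:560]
X=(np.stack([(u-c['cx'])/c['fx']*D,(v-c['cy'])/c['fy']*D,D],-1)-c['t'])@c['R']
tr=np.array([.5248,.223]);th=-.2801
R=np.array([[np.cos(th),np.sin(th)],[-np.sin(th),np.cos(th)]])
L=(X[...,:2]-tr)@R.T
for x in range(-5,85,10):
    m=(abs(L[...,0]-x/1000)<.005)&(abs(L[...,1])<.02)&(X[...,2]<.06); print(x,m.sum(),np.median(X[m][:,2]).round(4) if m.any() else '',end='; ')
```

```text
t 16.4 tray [99.7  0.4] z 0.0743 rel [-3.137e+00  2.000e-03 -2.800e-01] F tray [0.4 0.1] -1.6 M [0.02 0.02 0.02]
-5 33 0.0064; 5 30 0.0096; 15 36 0.0124; 25 25 0.0121; 35 26 0.0108; 45 22 0.012; 55 24 0.0113; 65 26 0.0114; 75 26 0.0113;
```

send_rows:
  motion:
    - [[0,0,0.05],[0,0,0],-1]
    - [[0,0,0.04],[0,0,0],-1]
    - [[0,0,0.03],[0,0,0],-1]
    - [[0,0,0.0],[0,0,0],-1]
  squeeze: 20

```text
time_s: 16.85
ee_pos: [0.6208, 0.1959, 0.0707]
eef_rot: [-3.137, 0.002, -0.28]
force: [0.7, -0.3, -0.5]
grip_width: 0.0118
grip_force: 20.0
```

Now I release, wait, and rise straight up.

send_rows:
  motion:
    - [[0,0,0],[0,0,0],-0.6]
    - [[0,0,0],[0,0,0],-0.4]
    - [[0,0,0],[0,0,0],-0.2]
    - [[0,0,0],[0,0,0],0]
    - [[0,0,0],[0,0,0],0]
    - [[0,0,-0.5],[0,0,0],0]
    - [[0,0,-0.9],[0,0,0],0]
    - [[0,0,-0.9],[0,0,0],0]
    - [[0,0,-0.9],[0,0,0],0]
    - [[0,0,-0.9],[0,0,0],0]
    - [[0,0,-0.6],[0,0,0],0]

```text
time_s: 17.95
ee_pos: [0.6212, 0.1952, 0.2153]
eef_rot: [-3.136, -0.001, -0.28]
force: [0.9, -0.7, -0.1]
grip_width: 0.0471
grip_force: 0.0
```

Run:
```python
from plan import *
o=get_obs(); print(o['time_s'],o['ee_pos'],o['eef_rot'])
def cl(c):
    D=c['depth'];v,u=np.mgrid[:420,:560]
    return (np.stack([(u-c['cx'])/c['fx']*D,(v-c['cy'])/c['fy']*D,D],-1)-c['t'])@c['R']
for n in('side','top'):
    X=cl(cam(n))
    m=(X[...,2]>.07)&(X[...,2]<.125)&(abs(X[...,0]-.621)<.05)&(abs(X[...,1]-.196)<.05);print(n,'handle',m.sum(),X[m].mean(0).round(4),X[m][:,2].max() if m.any() else 0)
    m=(X[...,2]>.08)&(X[...,2]<.11)&(np.hypot(X[...,0]-.534,X[...,1]+.23)<.12)
    k=X[m];print('knob',len(k),k.mean(0).round(4))
    b=cv2.minEnclosingCircle((k[:,:2]*1000).astype(np.float32)); print(b)
    m=(X[...,2]>.071)&(X[...,2]<.077)&(np.hypot(X[...,0]-.534,X[...,1]+.23)<.065); k=X[m][:,:2]
    A=np.c_[2*k,np.ones(len(k))]; s=np.linalg.lstsq(A,(k**2).sum(1),rcond=None)[0]; print('rim fit',s[:2].round(4),np.sqrt(s[2]+s[0]**2+s[1]**2).round(4))
plan([([.50,-.02,.2],Rt(.2,0),10)])
```

```text
17.95 [0.62119514 0.19523742 0.21529621] [-3.13571240e+00 -7.90333128e-04 -2.80237201e-01]
side handle 142 [0.6224 0.1918 0.0963] 0.11661664908646789
knob 97 [ 0.6278 -0.2176  0.0979]
((629.24462890625, -214.73387145996094), 9.583695411682129)
rim fit [ 0.5364 -0.2289] 0.0507
top handle 175 [0.6176 0.1933 0.0997] 0.11476138763706549
knob 93 [ 0.6253 -0.2129  0.0983]
((627.1818237304688, -214.1614227294922), 9.044048309326172)
rim fit [ 0.5344 -0.2292] 0.0511
-> [ 0.5  -0.02  0.2 ] 10
[[-0.19,0.8,0.05],[-0.01,-0,-0.4],-1],
[[-0.23,0.79,0.04],[-0,-0.01,-0.4],-1],
[[-0.27,0.79,0.05],[-0.01,-0,-0.4],-1],
[[-0.3,0.76,0.05],[-0,-0,-0.4],-1],
[[-0.34,0.75,0.05],[-0.01,-0.01,-0.4],-1],
[[-0.38,0.74,0.05],[-0,-0,-0.4],-1],
[[-0.41,0.71,0.05],[-0.01,-0.01,-0.4],-1],
[[-0.45,0.7,0.05],[-0,0,-0.4],-1],
[[-0.48,0.67,0.05],[-0.01,-0,-0.4],-1],
[[-0.51,0.65,0.05],[-0,-0.01,-0.4],-1],
end [ 0.4999 -0.0201  0.2   ] [-3.141  0.     0.2  ]
```

Run:
```python
from plan import *
X=np.load('sideX.npy'); m=(X[...,0]>.6)&(X[...,0]<.9)&(X[...,1]<-.1)&(X[...,1]>-.32)&(X[...,2]>.11)
k=X[m]
for lo in np.arange(.11,.22,.02):
    q=k[(k[:,2]>lo)&(k[:,2]<lo+.02)]; print(round(lo,2),len(q), q[q[:,0].argmin()].round(3) if len(q) else '')
plan([([.628,-.2145,.2],Rt(.15,0),14)])
```

```text
0.11 39 [ 0.734 -0.208  0.129]
0.13 129 [ 0.72  -0.195  0.139]
0.15 211 [ 0.73  -0.196  0.153]
0.17 276 [ 0.742 -0.19   0.172]
0.19 253 [ 0.756 -0.194  0.19 ]
0.21 299 [ 0.769 -0.197  0.212]
-> [ 0.628 -0.214  0.2  ] 14
[[0.28,0.93,0.03],[-0,-0,-0.26],-1],
[[0.26,0.95,0.03],[-0.01,-0.01,-0.25],-1],
[[0.23,0.95,0.04],[-0,0,-0.26],-1],
[[0.19,0.95,0.03],[-0.01,-0,-0.25],-1],
[[0.17,0.96,0.03],[0,-0,-0.26],-1],
[[0.14,0.97,0.03],[-0,-0.01,-0.26],-1],
[[0.11,0.97,0.04],[-0.01,0,-0.25],-1],
[[0.08,0.97,0.03],[-0,-0,-0.26],-1],
[[0.04,0.98,0.04],[-0,-0,-0.25],-1],
[[0.02,0.97,0.03],[-0.01,-0.01,-0.26],-1],
[[-0.01,0.98,0.04],[-0,0,-0.26],-1],
[[-0.04,0.98,0.03],[-0.01,-0,-0.25],-1],
[[-0.07,0.97,0.04],[0,-0,-0.26],-1],
[[-0.1,0.97,0.04],[-0,-0.01,-0.26],-1],
end [ 0.6281 -0.2145  0.1999] [-3.141  0.     0.151]
```

send_rows:
  motion:
    - [[0.28,0.93,0.03],[0,0,-0.26],0]
    - [[0.26,0.95,0.03],[-0.01,0,-0.25],0]
    - [[0.23,0.95,0.04],[0,0,-0.26],0]
    - [[0.19,0.95,0.03],[-0.01,0,-0.25],0]
    - [[0.17,0.96,0.03],[0,0,-0.26],0]
    - [[0.14,0.97,0.03],[0,0,-0.26],0]
    - [[0.11,0.97,0.04],[-0.01,0,-0.25],0]
    - [[0.08,0.97,0.03],[0,0,-0.26],0]
    - [[0.04,0.98,0.04],[0,0,-0.25],0]
    - [[0.02,0.97,0.03],[-0.01,0,-0.26],0]
    - [[-0.01,0.98,0.04],[0,0,-0.26],0]
    - [[-0.04,0.98,0.03],[-0.01,0,-0.25],0]

```text
time_s: 19.25
ee_pos: [0.6258, -0.1574, 0.1981]
eef_rot: [3.141, 0.002, 0.089]
force: [-0.4, 0.2, 0.5]
grip_width: 0.0467
grip_force: 0.0
```

send_rows:
  motion:
    - [[-0.07,0.97,0.04],[0,0,-0.26],0]
    - [[-0.1,0.97,0.04],[0,-0.01,-0.26],0]
    - [[0,0,0],[0,0,0],0]
    - [[0,0,0],[0,0,0],0]

```text
time_s: 19.65
ee_pos: [0.6268, -0.2148, 0.1957]
eef_rot: [3.141, 0.004, 0.149]
force: [0.6, 0.0, -0.8]
grip_width: 0.047
grip_force: 0.0
```

Run:
```python
from plan import *
print(get_obs()['ee_pos'],get_obs()['eef_rot'])
plan([([.628,-.2145,.066],Rt(.15,0),6)])
```

```text
[ 0.62683204 -0.21476299  0.19570143] [3.14132187 0.00366657 0.1492563 ]
-> [ 0.628 -0.214  0.066] 6
[[0.01,-0,0.72],[0,0.01,-0],-1],
[[0.01,-0,0.72],[0,0,-0],-1],
[[0.01,-0,0.72],[0,0.01,-0],-1],
[[0,-0,0.72],[0,0,-0],-1],
[[0.01,-0,0.72],[0,0.01,-0.01],-1],
[[0.01,-0,0.72],[0,0,0],-1],
end [ 0.6281 -0.2146  0.0661] [3.141 0.    0.15 ]
```

send_rows:
  motion:
    - [[0.01,0,0.72],[0,0,0],0]
    - [[0.01,0,0.72],[0,0,0],0]
    - [[0.01,0,0.72],[0,0,0],0]
    - [[0.01,0,0.72],[0,0,0],0]
    - [[0,0,0.72],[0,0,0],0]
    - [[0,0,0.72],[0,0.02,0],0]
    - [[0,0,0],[0,0,0],0]
    - [[0,0,0],[0,0,0],-0.4]
    - [[0,0,0],[0,0,0],-1]
    - [[0,0,0],[0,0,0],-1]
    - [[0,0,0],[0,0,0],-1]
    - [[0,0,0],[0,0,0],-1]
  squeeze: 10

```text
time_s: 20.85
ee_pos: [0.6284, -0.2148, 0.0678]
eef_rot: [3.14, -0.001, 0.151]
force: [-0.9, 0.9, 4.2]
grip_width: 0.0179
grip_force: 10.0
```

```bash
cat > circ.py <<'E'
from plan import *
C=np.array([.5352,-.229]); r=.094
def circ(th0,th1,n,yaw=.15,z=.066):
    o=get_obs(); p=np.array(o['ee_pos']); R=Rt(yaw,0); 
    for k in range(1,n+1):
        a=th0+(th1-th0)*k/n; t=np.array([*(C+r*np.array([np.cos(a),np.sin(a)])),p[2]])
        d=(R.inv().apply(t-p)/.03).round(2); p=p+R.apply(d*.03); print(f'[[{d[0]:g},{d[1]:g},0],[0,0,0],-1],')
    print('end',p)
E
python3 - <<'E'
from circ import *
o=get_obs(); print(o['ee_pos'],o['eef_rot'],o['force'],o['grip_width']); d=o['ee_pos'][:2]-C; print(np.hypot(*d),np.arctan2(d[1],d[0]))
a=np.arctan2(d[1],d[0]); circ(a,a-1.6,12)
E
```

```text
[ 0.62837332 -0.21483417  0.06779187] [ 3.13999923e+00 -8.00434302e-04  1.50513388e-01] [-0.93315121  0.85525217  4.23514394] 0.017865446959659085
0.09424403549610763 0.15088188992951315
[[-0.04,0.42,0],[0,0,0],-1],
[[-0.08,0.41,0],[0,0,0],-1],
[[-0.13,0.39,0],[0,0,0],-1],
[[-0.19,0.37,0],[0,0,0],-1],
[[-0.24,0.35,0],[0,0,0],-1],
[[-0.28,0.31,0],[0,0,0],-1],
[[-0.31,0.27,0],[0,0,0],-1],
[[-0.36,0.22,0],[0,0,0],-1],
[[-0.37,0.18,0],[0,0,0],-1],
[[-0.4,0.13,0],[0,0,0],-1],
[[-0.41,0.07,0],[0,0,0],-1],
[[-0.42,0.01,0],[0,0,0],-1],
end [ 0.54659364 -0.32216033  0.06779187]
```

send_rows:
  motion:
    - [[-0.04,0.42,0],[0,0,0],-1]
    - [[-0.08,0.41,0],[0,0,0],-1]
    - [[-0.13,0.39,0],[0,0,0],-1]
    - [[-0.19,0.37,0],[0,0,0],-1]
    - [[-0.24,0.35,0],[0,0,0],-1]
    - [[-0.28,0.31,0],[0,0,0],-1]
    - [[-0.31,0.27,0],[0,0,0],-1]
    - [[-0.36,0.22,0],[0,0,0],-1]
    - [[-0.37,0.18,0],[0,0,0],-1]
    - [[-0.4,0.13,0],[0,0,0],-1]
    - [[-0.41,0.07,0],[0,0,0],-1]
    - [[-0.42,0.01,0],[0,0,0],-1]

```text
time_s: 22.05
ee_pos: [0.5459, -0.323, 0.0677]
eef_rot: [3.141, -0.001, 0.15]
force: [0.0, 6.8, 9.3]
grip_width: 0.0175
grip_force: 10.0
```

Run:
```python
from circ import *
o=get_obs(); print(o['ee_pos'],o['eef_rot'],o['force'],o['moment'],o['grip_width']); d=o['ee_pos'][:2]-C; print(np.hypot(*d),np.arctan2(d[1],d[0]))
a=np.arctan2(d[1],d[0]); circ(a,a-1.8,12)
```

```text
[ 0.54590854 -0.32303195  0.06770968] [ 3.14072218e+00 -5.67884156e-04  1.49834225e-01] [0.04215625 6.75171    9.27424508] [ 1.32783002 -0.08431182 -0.00852193] 0.017520183177418717
0.09463973700685968 -1.4574028893382396
[[-0.47,-0.07,0],[0,0,0],-1],
[[-0.45,-0.13,0],[0,0,0],-1],
[[-0.43,-0.18,0],[0,0,0],-1],
[[-0.4,-0.25,0],[0,0,0],-1],
[[-0.35,-0.31,0],[0,0,0],-1],
[[-0.31,-0.36,0],[0,0,0],-1],
[[-0.25,-0.39,0],[0,0,0],-1],
[[-0.18,-0.43,0],[0,0,0],-1],
[[-0.12,-0.46,0],[0,0,0],-1],
[[-0.06,-0.47,0],[0,0,0],-1],
[[0.02,-0.46,0],[0,0,0],-1],
[[0.09,-0.47,0],[0,0,0],-1],
end [ 0.44174591 -0.21801863  0.06770968]
```

send_rows:
  motion:
    - [[-0.47,-0.09,-0.04],[0,0,0],-1]
    - [[-0.45,-0.13,0],[0,0,0],-1]
    - [[-0.43,-0.18,0],[0,0,0],-1]
    - [[-0.4,-0.25,0],[0,0,0],-1]
    - [[-0.35,-0.31,0],[0,0,0],-1]
    - [[-0.31,-0.36,0],[0,0,0],-1]
    - [[-0.25,-0.39,0],[0,0,0],-1]
    - [[-0.18,-0.43,0],[0,0,0],-1]
    - [[-0.12,-0.46,0],[0,0,0],-1]
    - [[-0.06,-0.47,0],[0,0,0],-1]
    - [[0.02,-0.46,0],[0,0,0],-1]
    - [[0.09,-0.47,0],[0,0,0],-1]

```text
time_s: 23.25
ee_pos: [0.442, -0.216, 0.0679]
eef_rot: [3.14, 0.0, 0.15]
force: [8.8, -2.6, -10.4]
grip_width: 0.0179
grip_force: 10.0
```

Run:
```python
from circ import *
o=get_obs(); print(o['ee_pos'],o['eef_rot'],o['force'],o['moment'],o['grip_width']); d=o['ee_pos'][:2]-C; print(np.hypot(*d),np.arctan2(d[1],d[0]))
a=np.arctan2(d[1],d[0]); circ(a,a-1.9,12)
```

```text
[ 0.44198923 -0.21598154  0.06794517] [3.14037839e+00 1.62529895e-04 1.50104809e-01] [  8.76896812  -2.57753859 -10.44767082] [-0.40711037 -1.60900136 -0.0132823 ] 0.017887011227871917
0.09411549885660037 3.0028234294484535
[[0.18,-0.46,0],[0,0,0],-1],
[[0.25,-0.43,0],[0,0,0],-1],
[[0.31,-0.38,0],[0,0,0],-1],
[[0.37,-0.33,0],[0,0,0],-1],
[[0.42,-0.27,0],[0,0,0],-1],
[[0.46,-0.2,0],[0,0,0],-1],
[[0.48,-0.12,0],[0,0,0],-1],
[[0.49,-0.05,0],[0,0,0],-1],
[[0.49,0.03,0],[0,0,0],-1],
[[0.49,0.11,0],[0,0,0],-1],
[[0.46,0.19,0],[0,0,0],-1],
[[0.42,0.25,0],[0,0,0],-1],
end [ 0.57752351 -0.14513199  0.06794517]
```

send_rows:
  motion:
    - [[0.18,-0.46,0.02],[0,0,0],-1]
    - [[0.25,-0.43,0],[0,0,0],-1]
    - [[0.31,-0.38,0],[0,0,0],-1]
    - [[0.37,-0.33,0],[0,0,0],-1]
    - [[0.42,-0.27,0],[0,0,0],-1]
    - [[0.46,-0.2,0],[0,0,0],-1]
    - [[0.48,-0.12,0],[0,0,0],-1]
    - [[0.49,-0.05,0],[0,0,0],-1]
    - [[0.49,0.03,0],[0,0,0],-1]
    - [[0.49,0.11,0],[0,0,0],-1]
    - [[0.46,0.19,0],[0,0,0],-1]
    - [[0.42,0.25,0],[0,0,0],-1]

```text
time_s: 24.45
ee_pos: [0.5787, -0.1457, 0.0678]
eef_rot: [3.14, 0.001, 0.151]
force: [-4.4, -6.7, 7.1]
grip_width: 0.0174
grip_force: 10.0
```

Run:
```python
from circ import *
o=get_obs(); print(o['ee_pos'],o['eef_rot'],o['force'],o['moment'],o['grip_width']); d=o['ee_pos'][:2]-C; print(np.hypot(*d),np.arctan2(d[1],d[0]))
a=np.arctan2(d[1],d[0]); circ(a,-.55,12)
```

```text
[ 0.57866788 -0.14568908  0.06776009] [3.13990229e+00 6.04581456e-04 1.50851686e-01] [-4.38262268 -6.69282484  7.12405485] [-1.3398461   0.91003013 -0.05880781] 0.017446099175343854
0.09396896185462408 1.0898966142190813
[[0.33,0.27,0],[0,0,0],-1],
[[0.28,0.32,0],[0,0,0],-1],
[[0.25,0.36,0],[0,0,0],-1],
[[0.19,0.38,0],[0,0,0],-1],
[[0.13,0.4,0],[0,0,0],-1],
[[0.08,0.42,0],[0,0,0],-1],
[[0.03,0.43,0],[0,0,0],-1],
[[-0.04,0.43,0],[0,0,0],-1],
[[-0.1,0.42,0],[0,0,0],-1],
[[-0.15,0.4,0],[0,0,0],-1],
[[-0.2,0.37,0],[0,0,0],-1],
[[-0.25,0.35,0],[0,0,0],-1],
end [ 0.61538091 -0.27819061  0.06776009]
```

send_rows:
  motion:
    - [[0.33,0.27,0],[0,0,0],-1]
    - [[0.28,0.32,0],[0,0,0],-1]
    - [[0.25,0.36,0],[0,0,0],-1]
    - [[0.19,0.38,0],[0,0,0],-1]
    - [[0.13,0.4,0],[0,0,0],-1]
    - [[0.08,0.42,0],[0,0,0],-1]
    - [[0.03,0.43,0],[0,0,0],-1]
    - [[-0.04,0.43,0],[0,0,0],-1]
    - [[-0.1,0.42,0],[0,0,0],-1]
    - [[-0.15,0.4,0],[0,0,0],-1]
    - [[-0.2,0.37,0],[0,0,0],-1]
    - [[-0.25,0.35,0],[0,0,0],-1]

```text
time_s: 25.65
ee_pos: [0.615, -0.2791, 0.0678]
eef_rot: [3.139, -0.002, 0.151]
force: [3.9, -0.5, 3.4]
grip_width: 0.0178
grip_force: 10.0
```

Run:
```python
from circ import *
import pickle
o=get_obs(); print(o['time_s'],o['ee_pos'],o['force'],o['grip_width']); d=o['ee_pos'][:2]-C; a=np.arctan2(d[1],d[0]); print(np.hypot(*d),a)
circ(a,-.693,2)
# stud, by initial images: enlarge
for n,rc in(('top',(165,190,375,410)),('side',(310,345,295,330))):
    c=pickle.load(open(n+'.pkl','rb')); v0,v1,u0,u1=rc
    cv2.imwrite(f'pics/stud_{n}.png',cv2.resize(c['pixels'][v0:v1,u0:u1,::-1],(400,400*(v1-v0)//(u1-u0)),interpolation=cv2.INTER_CUBIC))
a=cv2.imread('pics/stud_top.png');b=cv2.imread('pics/stud_side.png');print(a.shape,b.shape)
f=np.zeros((400,800,3),np.uint8);f[:a.shape[0],:400]=a;f[:b.shape[0],400:]=b;cv2.imwrite('pics/stud.png',f)
# height map near the stud
for n in('top','side'):
    X=np.load(n+'X.npy'); m=(np.hypot(X[...,0]-.62,X[...,1]+.299)<.014)&(X[...,2]>.036); print(n,m.sum(),X[m].mean(0).round(4) if m.any() else '', np.ptp(X[m],0) if m.any() else '')
```

```text
25.65 [ 0.61502786 -0.27912431  0.0678158 ] [ 3.93803736 -0.45855401  3.36546577] 0.01775071073607196
0.09425992678133108 -0.5606855416330503
[[-0.15,0.15,0],[0,0,0],-1],
[[-0.15,0.14,0],[0,0,0],-1],
end [ 0.60742903 -0.28907156  0.0678158 ]
(285, 400, 3) (400, 400, 3)
top 44 [ 0.6159 -0.2948  0.0415] [0.01773478 0.01699829 0.00792288]
side 61 [ 0.6163 -0.2961  0.0425] [0.01952114 0.01921351 0.01069344]
```

View pics/stud.png

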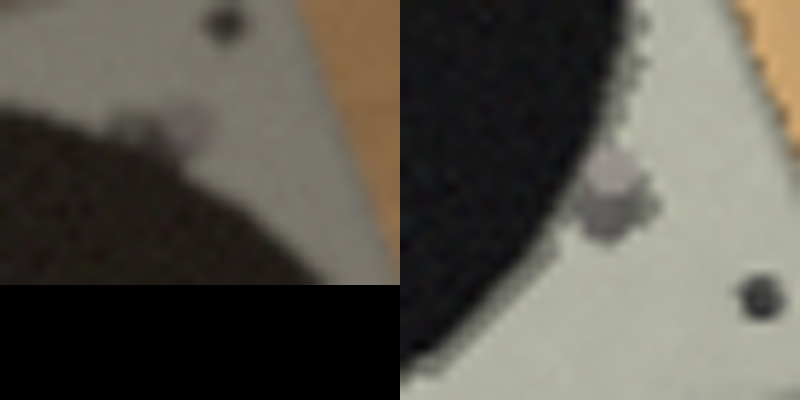

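The top crop shows the stud head at (188,126) and the side crop at (610,170). I'll work out its bearing.

Run:
```python
from fit import *
for n,cc,uv,C in(('top',c,(390.99,175.57),(.5344,-.2292)),('side',s,(312.9,324.4),(.5364,-.2289))):
    p=wz(cc,*uv,.044); d=p[:2]-C; print(n,p.round(4),np.hypot(*d).round(4),np.arctan2(d[1],d[0]).round(4))
    X=np.load(n+'X.npy'); m=(X[...,2]>.071)&(X[...,2]<.077)&(np.hypot(X[...,0]-.534,X[...,1]+.23)<.065); k=X[m][:,:2]
    A=np.c_[2*k,np.ones(len(k))]; q=np.linalg.lstsq(A,(k**2).sum(1),rcond=None)[0]; print('rim fit0',q[:2].round(4))
```

```text
top [ 0.6203 -0.2999  0.044 ] 0.1113 -0.6885
rim fit0 [ 0.5343 -0.2291]
side [ 0.6212 -0.2978  0.044 ] 0.1092 -0.6822
rim fit0 [ 0.5364 -0.2292]
```

send_rows:
  motion:
    - [[-0.15,0.15,0],[0,0,0],-1]
    - [[-0.13,0.13,0],[0,0,0],-1]
    - [[0,0,0],[0,0,0],-1]
    - [[0,0,0],[0,0,0],-1]
    - [[0,0,0],[0,0,0],-1]

```text
time_s: 26.15
ee_pos: [0.6079, -0.2889, 0.0678]
eef_rot: [3.139, -0.001, 0.15]
force: [5.9, -6.0, 1.2]
grip_width: 0.0176
grip_force: 10.0
```

Run:
```python
from circ import *
o=get_obs(); print(o['time_s'],o['ee_pos'],o['force'],o['grip_width']); d=o['ee_pos'][:2]-C; a=np.arctan2(d[1],d[0]); print(np.hypot(*d),a)
```

```text
26.15 [ 0.60786795 -0.28887197  0.06782934] [ 5.89875466 -5.95374047  1.17497272] 0.017609165067875878
0.09415563198543432 -0.6891520728232718
```

send_rows:
  motion:
    - [[0,0,0],[0,0,0],-0.5]
    - [[0,0,0],[0,0,0],-0.3]
    - [[0,0,0],[0,0,0],-0.1]
    - [[0,0,0],[0,0,0],0]
    - [[0,0,-0.5],[0,0,0],0]
    - [[0,0,-0.9],[0,0,0],0]
    - [[0,0,-0.9],[0,0,0],0]
    - [[0,0,-0.9],[0,0,0],0]
    - [[0,0,-0.9],[0,0,0],0]
    - [[0,0,-0.5],[0,0,0],0]

```text
time_s: 27.15
ee_pos: [0.6077, -0.2878, 0.2093]
eef_rot: [3.138, -0.003, 0.151]
force: [-0.1, 1.1, -0.0]
grip_width: 0.0469
grip_force: 0.0
```

send_rows:
  motion:
    - [[-0.9,0,0],[0,0,0],0]
    - [[-0.9,0,0],[0,0,0],0]
    - [[-0.9,0,0],[0,0,0],0]
    - [[-0.9,0,0],[0,0,0],0]
    - [[-0.9,0,0],[0,0,0],0]
    - [[-0.9,0,0],[0,0,0],0]
    - [[-0.9,0,0],[0,0,0],0]
    - [[-0.9,0,0],[0,0,0],0]
    - [[0,0,0],[0,0,0],0]
    - [[0,0,0],[0,0,0],0]

```text
time_s: 28.15
ee_pos: [0.3938, -0.3201, 0.2062]
eef_rot: [3.14, -0.0, 0.15]
force: [0.0, -0.2, -0.1]
grip_width: 0.0469
grip_force: 0.0
```

Run:
```python
from circ import *
from nuts import nuts
print(get_obs()['time_s'],get_obs()['force'])
for n in('side','top'):
    c=cam(n);D=c['depth'];v,u=np.mgrid[:420,:560]
    X=(np.stack([(u-c['cx'])/c['fx']*D,(v-c['cy'])/c['fy']*D,D],-1)-c['t'])@c['R']
    m=(X[...,2]>.08)&(X[...,2]<.11)&(np.hypot(X[...,0]-.534,X[...,1]+.23)<.12); k=X[m]
    (x,y),r=cv2.minEnclosingCircle((k[:,:2]*1000).astype(np.float32)); Cc=(.5344,-.2292) if n=='top' else (.5364,-.229)
    print(n,len(k),x,y,r,'ang',np.arctan2(y/1000-Cc[1],x/1000-Cc[0]))
    nuts(n)
    cv2.imwrite(f'pics/f_{n}.png',c['pixels'][100:380,60:460,::-1])
b=cv2.imread('pics/f_side.png');a=cv2.imread('pics/f_top.png')
cv2.imwrite('pics/fin.png',np.hstack([a,b]))
```

```text
28.15 [ 0.04181683 -0.22315312 -0.07914012]
side 107 609.64892578125 -288.5943298339844 9.593667030334473 ang -0.6829706032920082
px [253. 290.] 78 world [ 0.513 -0.207  0.065] tool frame mm [134. -94. 141.]
px [270. 309.] 79 world [ 0.541 -0.256  0.065] tool frame mm [154. -41. 140.]
px [257. 311.] 81 world [ 0.514 -0.256  0.066] tool frame mm [128. -46. 140.]
top 99 607.87744140625 -288.3894958496094 9.587052345275879 ang -0.678113816704917
px [381. 214.] 69 world [ 0.539 -0.252  0.065] tool frame mm [153. -45. 140.]
px [258. 223.] 23 world [ 0.568 -0.005  0.047] tool frame mm [ 220. -285.  158.]
px [383. 227.] 73 world [ 0.512 -0.251  0.065] tool frame mm [127. -50. 141.]
px [249. 226.] 11 world [0.565 0.014 0.049] tool frame mm [ 219. -305.  156.]
px [360. 232.] 66 world [ 0.511 -0.203  0.066] tool frame mm [133. -98. 139.]
px [269. 307.] 10 world [0.399 0.002 0.043] tool frame mm [  53. -318.  162.]
```

View pics/fin.png

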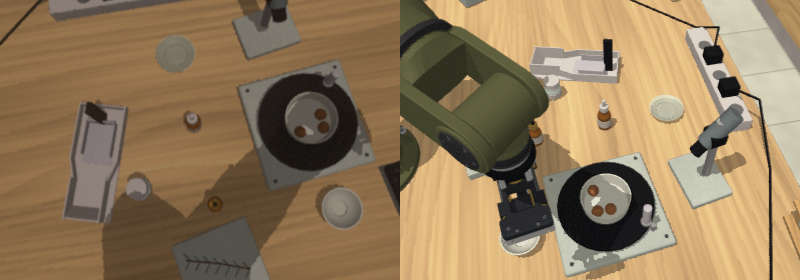

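The final view shows three nuts in the dish at about (310,120), the knob at (328,78) in line with the stud, the scoop upright in the tray, and the bottles, jar and scope in place.

```bash
python3 -c "
from station import *
print(hand_in())"
```

```text
the job is handed in; nothing more can be done
None
```

The job is handed in: all three nuts are in the dish, the scoop stands upright in the tray, and the knob has gone past the stud once plus one full turn and lines up with it to about 0.01 rad, with the scope, bottles and jar in place (28 s of 72 s used).

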